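Serve an order of three ingots at the calligraphy stall

ROBOT

A 6-joint arm with a two-finger parallel gripper is mounted at the origin on the work surface. World frame = base frame: x ahead of the robot, y to its left, z up, the work surface at z = 0. Lengths are in mm, angles in rad, forces in N, time in s.
With the tool pointing down it reaches from about 350 to 925 mm from the base axis. Payload 6.4 kg.
Tool frame: the origin (TCP) lies on the centre line of the jaws, within the pads' length; the fingertips stand bot.tips_ahead ahead of it and the grasp point (between the pads) lies 8 mm behind it (bot.tips_ahead is the distance from the TCP to the fingertips, in mm); z points along the fingers, y is the line along which they close (so a half turn about z gives the same grasp; the last joint's range is limited). The gripper opens to 94 mm and grips with 3 to 60 N. Pads are 16 mm wide; open, the fingers measure 119 mm over their backs; the gripper's body (75 mm by 177 mm) begins 78 mm behind the grasp point.
Start: joints at [1.008, 0.245, 1.558, -0, 1.339, -0.174], TCP at [246.399, 601.499, 216.455] pointing down, gripper open.
Joint ranges: [-3.13, 3.13], [-1.02, 2.26], [0.13, 2.54], [-0.95, 4.09], [0.21, 2.88], [-2.74, 2.74]. Speed limits (rad/s): [2.57, 2.57, 3.14, 3.14, 3.14, 3.14].

INTERFACE

Orientations are given as a rotation vector (axis times angle).
In Python, from station import sensors, capture, bot, find_in gives the robot as it stands.
- The arm moves only by the tool drive_tool, never from a script. Its argument "rows" is one flat list of numbers, 7 for each row, row after row: the shift along the tool's x, y, z in m, then the turn, a rotation vector about the tool's x, y, z in degrees, then the opening, from -1 (shut) to 1 (fully open). A call has 1 to 20 rows; each row shifts and turns the commanded pose from where the row before left it, along the tool's axes as they then stand; what a row does not reach is not made up. A row lasts 1/10 s, in which the tool goes at most 50 mm and 8.59 degrees, less where a joint would pass 70% of its speed; a pose out of reach is approached as far as the arm can. A call is refused whole if a number of a shift passes 0.05 or a number of a turn 8.59, either way. A call with a gripper value outside its range is refused whole. The fingers move at their own pace and stop on an object; "grip_force" is the grip in N (left out, the last holds). Time passes only in rows, so rows that do not move let the fingers close. It gives the time, the measured TCP pose, the force, the opening and the grip force at its end, in the units of the state.
- sensors.state(): the state, without advancing time (a new reading comes with each control period).
- capture(name): name is "scene" or "top" or "wrist"; returns a dict with "image" (384x512x3 uint8, red, green, blue), "K" (3x3 intrinsics, pixels), "view" (4x4, takes a point from world to camera coordinates). Camera axes: x right, y down, z forward; pixel columns grow to the right and rows downward; lengths in mm; the calibration is good to about 2 mm. A picture is of the moment at which its call begins. There is no depth.
- bot.close_job(): hands the job in; it is judged then, once.
Trained networks look in a picture, given as the dict that the camera call returned (one of the last four; its "shot" number tells which), for a name from the list of things; names that differ only in an ending like _2 or _b are one class to them, and where a whole thing is asked for, a point or a joint stands for the part that bears it (a point fixed in the world has none). Each returns a list of dicts, best first, with "score" (0 to 1); they miss things now and then, are a little off and sometimes report something else, mostly with a low value. They report only what shows in the picture. A call takes as long as a camera call. They do not tell look-alikes from the thing itself.
- find_in(picture, label): "location" ([x, y, z] in mm, in world coordinates, good to about 4 mm: the middle of the surface that is visible of it).
The state is a dict: "t": time; "joints": joint angles; "qvel": joint speeds; "joint_torque": joint torques, N m; "eef_pos": TCP position; "ee_rot": TCP orientation; "contact_force": force on the tool from outside, world axes, zero at the start; "torque": the same for the moment, N m; "gripper_width": opening from 0.0 (shut) to 1.0 (fully open); "gripper_force": force on a finger pad.
Only numpy, scipy, OpenCV 4.12 (cv2) and the standard library are available. Lean on these libraries where they do the work, as an engineer would, in place of code of your own. Each camera call takes 0.05 s, during which the arm holds its last target. There are 200 camera calls.

TASK

A customer has ordered three of the small brass ingots: put exactly three of the four into the round brass dish and leave the fourth on the table. Then take the upright tab on the wooden box, slide its sprung shutter half open, so that the red packets are uncovered but the takings behind the partition are not, and finish while still holding the shutter there (let go and it springs shut). Never open it well past half, and do not disturb the large ingot, the glue bottle or the book.

Things in the scene. Friction and masses are not known exactly. Their poses are not given: they have to be found in the camera images.
- ingot1: small brass boat-shaped ingot, 57 long (its x) x 24 wide (its y, flat upright sides, grip here) x 24 mm high, about 120 g; two upturned ends and a dome in the middle; origin at the centre of its underside, z up; all four small ingots are alike
- ingot2: small brass boat-shaped ingot, 57 long (its x) x 24 wide (its y, flat upright sides, grip here) x 24 mm high, about 120 g; two upturned ends and a dome in the middle; origin at the centre of its underside, z up; all four small ingots are alike
- ingot3: small brass boat-shaped ingot, 57 long (its x) x 24 wide (its y, flat upright sides, grip here) x 24 mm high, about 120 g; two upturned ends and a dome in the middle; origin at the centre of its underside, z up; all four small ingots are alike
- ingot4: small brass boat-shaped ingot, 57 long (its x) x 24 wide (its y, flat upright sides, grip here) x 24 mm high, about 120 g; two upturned ends and a dome in the middle; origin at the centre of its underside, z up; all four small ingots are alike
- dish: loose round brass dish, about 180 mm across the rim, flat inside to a radius of about 75 mm; rim 24 mm high, floor 5 mm thick; 600 g; origin at the centre of its underside, z up. On one side of the ingots, the box on the other
- packet_box: fixed wooden box, 130 (x) x 240 (y) mm, rails 52 mm high; origin at the centre of its underside, on the table; the shutter opens along its +y. Its mouth, 100 x 100 mm, is centred at y = -55 mm and halved by a partition: red packets at -y, coins (takings) at +y. A steel tick on each rail marks the partition, where the trailing (-y) edge of the shutter stands at half travel
- shutter (a joint): travel of the steel shutter plate over the mouth, m: 0 = shut, 0.10 = fully open, 0.05 = half open; it grows as the shutter moves along the +y of the box. A spring pulls it shut with about 3 N at 0, rising evenly to about 9 N at half and 14 N fully open. Top face of the plate 46 mm above the table
- shutter_tab: upright black tab fixed to the middle of the shutter plate: 40 (its x) x 12 (its y, the sliding direction) x 40 mm high, free on all sides; origin at the centre of its foot, 46 mm above the table, so its top is 86 mm above the table; axes as those of the box. Moves with the shutter
- big_ingot: large brass ingot of the same shape, 80 x 34 x 34 mm, a paperweight that is not for sale: leave alone; it stands among the small ones; origin at the centre of its underside
- glue_bottle: standing white bottle with an orange cap, 48 mm across, 110 mm high, beyond the ingots: leave alone; origin at the centre of its underside
- book: yellow and red book lying flat, 110 x 160 x 24 mm, near the far edge of the table: leave alone; origin at the centre of its underside
Things that resemble listed ones, but are neither listed nor needed, are in the scene too. There is more than one size of the dish; the job needs the smaller. Leave any pink look-alike of the ingot4 alone.

How it is judged (in metres and radians):
On the way, in this order (a step that is already met when the one before it is completed fails the run):
1. exactly three small ingots lie in the dish, the fourth on the table, the shutter still shut (((horizontal distance between each of ingot1, ingot2, ingot3 and dish below 0.072 m and z of each of ingot1, ingot2, ingot3 in the frame of dish below 0.04 m and horizontal distance between ingot4 and dish above 0.09 m and height (world z) of ingot4 below 0.02 m) or (horizontal distance between each of ingot1, ingot2, ingot4 and dish below 0.072 m and z of each of ingot1, ingot2, ingot4 in the frame of dish below 0.04 m and horizontal distance between ingot3 and dish above 0.09 m and height (world z) of ingot3 below 0.02 m) or (horizontal distance between each of ingot1, ingot3, ingot4 and dish below 0.072 m and z of each of ingot1, ingot3, ingot4 in the frame of dish below 0.04 m and horizontal distance between ingot2 and dish above 0.09 m and height (world z) of ingot2 below 0.02 m) or (horizontal distance between ingot1 and dish above 0.09 m and height (world z) of ingot1 below 0.02 m and horizontal distance between each of ingot2, ingot3, ingot4 and dish below 0.072 m and z of each of ingot2, ingot3, ingot4 in the frame of dish below 0.04 m)) and linear speed of each of ingot1, ingot2, ingot3, ingot4 below 0.03 m/s and value of joint shutter below 0.012 m), for 0.2 s.
2. the fingers hold the shutter by its tab at half travel (value of joint shutter between 0.042 and 0.058 m and contact force between the fingers and shutter_tab above 2 N), for 0.3 s.
At the end, for the whole second after the job is handed in: Exactly three small ingots lie at rest in the dish (origin within 72 mm of its centre), the fourth on the table outside it; the fingers press or grip the tab (over 2 N) and hold the shutter still at 50 mm, give or take 8 mm (all of step 2 and ((horizontal distance between each of ingot1, ingot2, ingot3 and dish below 0.072 m and z of each of ingot1, ingot2, ingot3 in the frame of dish below 0.04 m and horizontal distance between ingot4 and dish above 0.09 m and height (world z) of ingot4 below 0.02 m) or (horizontal distance between each of ingot1, ingot2, ingot4 and dish below 0.072 m and z of each of ingot1, ingot2, ingot4 in the frame of dish below 0.04 m and horizontal distance between ingot3 and dish above 0.09 m and height (world z) of ingot3 below 0.02 m) or (horizontal distance between each of ingot1, ingot3, ingot4 and dish below 0.072 m and z of each of ingot1, ingot3, ingot4 in the frame of dish below 0.04 m and horizontal distance between ingot2 and dish above 0.09 m and height (world z) of ingot2 below 0.02 m) or (horizontal distance between ingot1 and dish above 0.09 m and height (world z) of ingot1 below 0.02 m and horizontal distance between each of ingot2, ingot3, ingot4 and dish below 0.072 m and z of each of ingot2, ingot3, ingot4 in the frame of dish below 0.04 m)) and linear speed of each of ingot1, ingot2, ingot3, ingot4 below 0.03 m/s and velocity of joint shutter between -0.01 and 0.01 m/s); the arm keeps its last pose, push and grip.
It fails at once if the shutter is opened well past half (over 75 mm), baring the takings (value of joint shutter above 0.075 m).
It fails at once if the large ingot, the glue bottle or the book is displaced by over 25 mm or tipped (distance of any of big_ingot, glue_bottle, book from where it was at the start of the episode above 0.025 m or angle between any of glue_bottle, big_ingot's own z axis and vertical above 0.5 rad).
It also fails if it takes over 72 s, if anything falls off the work surface, if the arm or the gripper's body presses on something with over 40 N, if the wrist force passes 120 N, or if a joint passes its speed limit or range.

## Working session

There is one attempt and no reset: what is moved stays moved. The work goes in short steps, Python scripts to look and compute and a tool call to move; the robot and the scene stay as the last step left them, time stands still between calls to the robot, and variables do not carry over. Pictures are saved under pics/ and viewed, at most 10 in all, crops included, and the job is handed in when it is done.

Besides the shell and the picture viewer there is one more tool, called after ">>>" as name(argument=value, ...) on one line, values as JSON. drive_tool: Moves the arm, as the interface text tells. Its arguments: {"type":"object","properties":{"rows":{"type":"array","items":{"type":"number"}},"grip_force":{"type":"number"}},"required":["rows"]}

```bash
mkdir -p pics; ls; python3 - <<'E'
from station import sensors,capture,bot,find_in
import cv2,numpy as np
s=sensors.state();print(s['t'],s['eef_pos'],s['ee_rot'],s['gripper_width'],bot.tips_ahead)
for n in ['top','scene']:
    p=capture(n);cv2.imwrite(f'pics/{n}0.png',cv2.resize(p['image'][:,:,::-1],(800,600)))
    print(n,p['K'].round(1).tolist(),p['view'].round(3).tolist())
    def uv(x):
        c=p['view']@np.r_[x,1];q=p['K']@c[:3];return (q[:2]/q[2]).round(0).tolist()
    for l in ['ingot1','dish','packet_box','shutter_tab','big_ingot','glue_bottle','book']:
        print(l,[(round(d['score'],2),np.round(d['location']).tolist(),uv(d['location'])) for d in find_in(p,l)[:8]])
E
```

```text
pics
0.0 [246.08449834 600.99251878 215.35942717] [-6.06790125e-01 -3.08173628e+00  2.76161198e-03] 1.0003777179677826 11.0
top [[490.1, 0.0, 259.2], [0.0, 490.1, 195.0], [0.0, 0.0, 1.0]] [[0.006, -1.0, -0.03, -8.041], [-0.998, -0.004, -0.055, 551.059], [0.055, 0.03, -0.998, 1205.758], [0.0, 0.0, 0.0, 1.0]]
ingot1 [(0.76, [559.0, -86.0, 11.0], [292.0, 192.0]), (0.7, [682.0, -24.0, 20.0], [267.0, 143.0]), (0.5, [456.0, -65.0, 21.0], [283.0, 233.0]), (0.47, [584.0, -15.0, 13.0], [263.0, 182.0]), (0.46, [566.0, 66.0, 12.0], [231.0, 189.0])]
dish [(0.77, [261.0, 307.0, 6.0], [133.0, 311.0]), (0.55, [528.0, 285.0, 8.0], [144.0, 204.0])]
packet_box [(0.63, [528.0, -309.0, 45.0], [385.0, 205.0])]
shutter_tab [(0.59, [546.0, -361.0, 49.0], [407.0, 197.0]), (0.36, [529.0, -311.0, 45.0], [386.0, 204.0])]
big_ingot [(0.26, [766.0, 186.0, 21.0], [184.0, 109.0])]
glue_bottle [(0.6, [778.0, -121.0, 74.0], [307.0, 99.0])]
book [(0.56, [765.0, 185.0, 21.0], [184.0, 109.0])]
scene [[352.1, 0.0, 257.3], [0.0, 352.1, 186.5], [0.0, 0.0, 1.0]] [[0.628, 0.779, -0.012, -305.712], [0.475, -0.395, -0.787, -213.749], [-0.617, 0.488, -0.617, 1445.406], [0.0, 0.0, 0.0, 1.0]]
ingot1 [(0.63, [564.0, 63.0, 18.0], [288.0, 191.0]), (0.63, [586.0, -18.0, 19.0], [273.0, 205.0]), (0.58, [458.0, -71.0, 15.0], [234.0, 193.0]), (0.54, [683.0, -33.0, 17.0], [292.0, 225.0])]
dish [(0.97, [527.0, 286.0, 5.0], [327.0, 164.0]), (0.65, [254.0, 311.0, 5.0], [281.0, 133.0])]
packet_box []
shutter_tab [(0.59, [555.0, -365.0, 77.0], [160.0, 240.0])]
big_ingot [(0.5, [433.0, 69.0, 20.0], [263.0, 171.0])]
glue_bottle [(0.83, [795.0, -131.0, 63.0], [295.0, 255.0])]
book [(0.59, [777.0, 175.0, 23.0], [365.0, 210.0])]
```

View pics/top0.png

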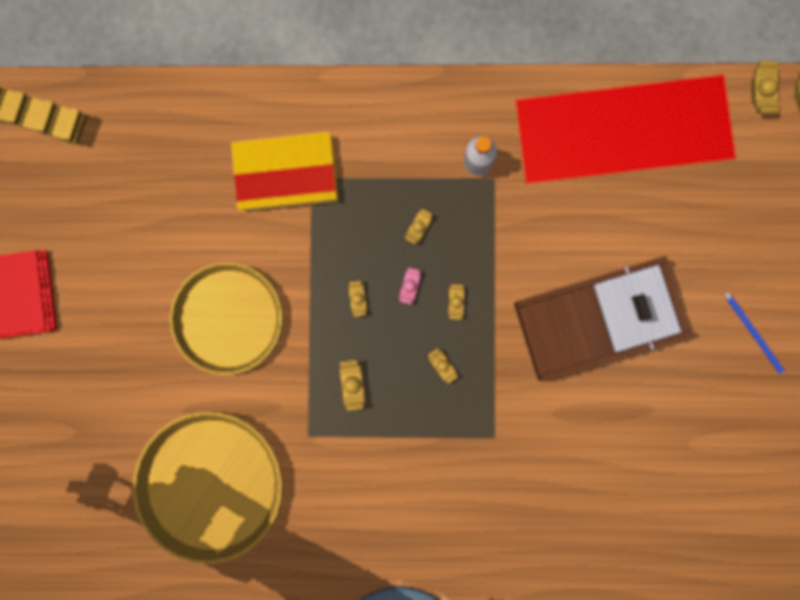

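View pics/scene0.png

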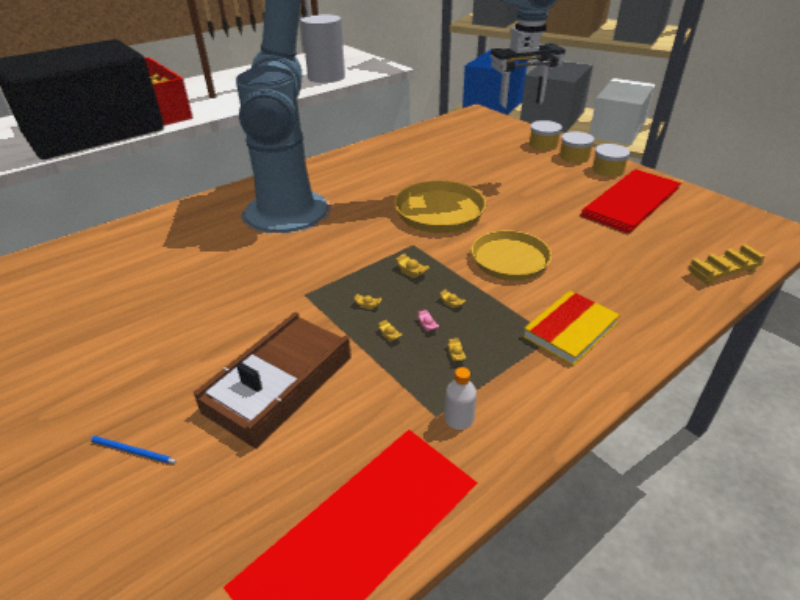

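Top view (800x600 px): small brass ingots are at A(358,299), B(456,301), C(418,226) and D(443,366). The pink look-alike is at (410,286) and the big ingot at (352,385). The dish at (227,319) is the smaller one; the one at (208,487) is larger. The box tab is at (642,308). I plan to use A, B and D and leave C, which is nearest the bottle. Next I segment, measure and make an enlarged crop.

```bash
cat > h.py <<'E'
from station import sensors,capture,bot,find_in
import cv2,numpy as np
from scipy.spatial.transform import Rotation as R
def uv(p,x):
    c=p['view']@np.r_[x,1];q=p['K']@c[:3];return q[:2]/q[2]
def ray(p,u):
    Rv,t=p['view'][:3,:3],p['view'][:3,3]
    return -Rv.T@t, Rv.T@np.linalg.inv(p['K'])@np.r_[u,1]
def back(p,u,z):
    o,d=ray(p,u);return o+d*(z-o[2])/d[2]
def tri(p,u,q,v):
    (a,d),(b,e)=ray(p,u),ray(q,v)
    s=np.linalg.lstsq(np.c_[d,-e],b-a,rcond=None)[0]
    m,n=a+d*s[0],b+e*s[1];return (m+n)/2,np.linalg.norm(m-n)
def blobs(p,lo,hi,amin):
    h=cv2.cvtColor(p['image'],cv2.COLOR_RGB2HSV);m=cv2.inRange(h,np.array(lo),np.array(hi))
    cs=cv2.findContours(m,cv2.RETR_EXTERNAL,cv2.CHAIN_APPROX_NONE)[0]
    return [c[:,0].astype(float) for c in cs if cv2.contourArea(c)>amin]
def rect(p,c,z):
    w=np.array([back(p,u,z)[:2] for u in c],np.float32)
    (x,y),(a,b),t=cv2.minAreaRect(w)
    if a<b:a,b,t=b,a,t+90
    return round(x,1),round(y,1),round(a),round(b),round((t+90)%180-90,1)
def cen(c):
    M=cv2.moments(c.astype(np.float32));return np.array([M['m10'],M['m01']])/M['m00']
E
python3 - <<'E'
from h import *
P,S=capture('top'),capture('scene')
box=P['image'][110:270,200:310,::-1];cv2.imwrite('pics/crop.png',cv2.resize(box,None,fx=3.6,fy=3.6,interpolation=cv2.INTER_CUBIC))
B={n:blobs(p,(20,110,70),(32,255,255),25) for n,p in (('t',P),('s',S))}
for c in B['t']:
    u=cen(c);w=back(P,u,12)
    best=min(B['s'],key=lambda k:np.linalg.norm(cen(k)-uv(S,w)))
    x,e=tri(P,u,S,cen(best));print(u.round(),rect(P,c,12),'tri',x.round(),round(e,1))
for c in blobs(P,(0,0,150),(179,60,255),200):print('white',cen(c).round(),rect(P,c,46))
for c in blobs(P,(0,0,0),(179,255,35),20):print('black',cen(c).round(),rect(P,c,86))
E
```

```text
[132. 311.] (261.0, 308.4, 232, 231, 46.8) tri [261. 308.  14.] 0.5
[225. 246.] (423.9, 79.0, 77, 35, 7.8) tri [423.  78.  17.] 3.5
[283. 234.] (454.8, -65.2, 56, 24, 34.0) tri [454. -66.  11.] 1.9
[292. 193.] (556.6, -84.5, 55, 25, 0.1) tri [556. -87.  13.] 2.4
[228. 191.] (560.7, 72.1, 57, 26, 10.0) tri [561.  71.  13.] 3.2
[145. 203.] (529.1, 281.9, 177, 174, -89.2) tri [529. 282.  13.] 0.5
[267. 144.] (679.1, -24.9, 56, 26, -28.7) tri [677. -26.  16.] 2.0
[185. 129.] (717.1, 186.0, 164, 17, -84.0) tri [717. 181.  21.] 0.5
[180.  97.] (799.1, 196.5, 164, 51, -83.9) tri [796. 194.  20.] 1.8
[25. 74.] (861.7, 599.5, 149, 51, 73.0) tri [860. 593.  24.] 6.4
[490.  56.] (903.3, -579.2, 79, 37, -0.2) tri [ 822. -368.  370.] 136.8
white [407. 197.] (546.6, -362.9, 109, 104, 17.6)
white [279.  34.] (952.9, -54.2, 76, 40, 89.7)
white [156.  17.] (994.1, 255.1, 330, 102, 82.0)
```

View pics/crop.png

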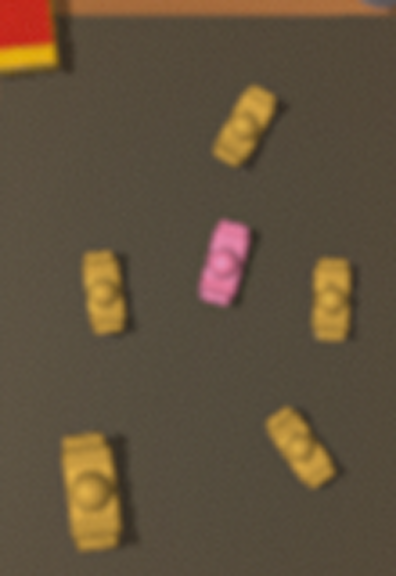

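The crop shows four equal small brass ingots at crop pixels A(104,292), B(331,299), C(245,125) and D(301,447). The pink one is at (225,262) and the clearly larger big ingot at (92,490). Measured lengths are 55–57 mm against 77 mm for the big one, heights agree, and the dish measures 177 mm against 232 mm for the larger one. I go for A first.

>>> drive_tool(rows=[0,0,0,0,0,-7.6,0.2,0,0,0,0,0,-7.6,0.2,0,0,0,0,0,-7.6,0.2,0,0,0,0,0,-7.6,0.2,-0.018,-0.044,0.005,0,0,0,0.2,-0.018,-0.044,0.005,0,0,0,0.2,-0.018,-0.044,0.005,0,0,0,0.2,-0.018,-0.044,0.005,0,0,0,0.2,-0.018,-0.044,0.005,0,0,0,0.2,-0.018,-0.044,0.005,0,0,0,0.2,-0.018,-0.044,0.005,0,0,0,0.2,-0.018,-0.044,0.005,0,0,0,0.2,-0.018,-0.044,0.005,0,0,0,0.2,-0.018,-0.044,0.005,0,0,0,0.2,-0.018,-0.044,0.005,0,0,0,0.2,-0.018,-0.044,0.005,0,0,0,0.2,-0.018,-0.044,0.005,0,0,0,0.2,0,0,0,0,0,0,0.2], grip_force=20)

```text
t: 2.7
eef_pos: [560.8, 64.0, 151.2]
ee_rot: [-0.213, 3.134, -0.001]
contact_force: [0.1, 0.7, 0.6]
gripper_width: 0.6
gripper_force: 0.0
```

```bash
cat >> h.py <<'E'
def pose():
    s=sensors.state();M=R.from_rotvec(s['ee_rot']).as_matrix();return s,np.array(s['eef_pos']),M
def go(x,y,z,yaw=None):
    # total shift in tool axes for a world target, after the turn to bring tool y to yaw (world deg)
    s,p,M=pose();ty=np.degrees(np.arctan2(M[1,1],M[0,1]))
    turn=0 if yaw is None else -((yaw-ty+90)%180-90)
    N=M@R.from_euler('z',turn,degrees=True).as_matrix()
    print('t',round(s['t'],2),'pos',p.round(1),'toolY',round(ty,1),'tilt',M[:2,2].round(3),'| turn',round(turn,1),'shift',(N.T@(np.array([x,y,z])-p)).round(1),'w',round(s['gripper_width'],2))
E
python3 - <<'E'
from h import *
go(561,71,14,98)
p=capture('wrist');cv2.imwrite('pics/w1.png',p['image'][:,:,::-1])
for c in blobs(p,(20,110,70),(32,255,255),100):print(cen(c).round(),[rect(p,c,z) for z in (6,12,20)])
E
```

```text
t 2.7 pos [560.8  64.  151.2] toolY 97.8 tilt [ 0.    -0.001] | turn -0.2 shift [ -1.1   7.1 137.2] w 0.6
[385. 339.] [(721.3, 227.2, 91, 24, 17.7), (716.8, 223.8, 90, 24, 17.7), (710.7, 219.4, 87, 23, 17.7)]
[126. 340.] [(760.0, -49.3, 93, 24, -3.1), (754.6, -47.3, 91, 24, -3.1), (747.5, -44.7, 89, 23, -3.1)]
[148. 274.] [(677.8, -33.4, 49, 15, -22.8), (674.1, -31.8, 48, 14, -22.8), (669.1, -29.6, 47, 14, -22.8)]
[263. 182.] [(564.4, 71.6, 59, 25, 8.7), (562.8, 71.3, 58, 25, 8.7), (560.7, 70.8, 57, 24, 8.7)]
[ 92. 155.] [(560.2, -88.6, 60, 30, -1.7), (558.7, -85.9, 59, 29, -1.7), (556.7, -82.2, 57, 29, -1.7)]
[464. 180.] [(545.9, 254.7, 190, 104, 19.3), (544.6, 250.9, 186, 102, 19.3), (543.0, 245.8, 181, 100, 19.3)]
[295.  35.] [(433.9, 81.1, 57, 36, 8.6), (434.8, 80.5, 56, 35, 8.6), (436.0, 79.8, 54, 34, 8.6)]
[117.  35.] [(452.6, -68.1, 59, 28, 35.0), (453.2, -65.8, 58, 27, 35.0), (453.9, -62.7, 57, 27, 35.0)]
```

>>> drive_tool(rows=[-0.002,0.007,0.03,0,0,-0.9,0.2,0,0,0.04,0,0,0,0.2,0,0,0.035,0,0,0,0.2,0,0,0.025,0,0,0,0.2,0,0,0.007,0,0,0,0.2,0,0,0,0,0,0,-1,0,0,0,0,0,0,-1,0,0,0,0,0,0,-1,0,0,0,0,0,0,-1,0,0,0,0,0,0,-1,0,0,0,0,0,0,-1])

```text
t: 3.85
eef_pos: [561.0, 75.3, 15.9]
ee_rot: [-0.247, 3.13, -0.001]
contact_force: [-0.5, -1.1, 5.7]
gripper_width: 0.249
gripper_force: 20.0
```

```bash
python3 -c "
from h import *
go(496,294,90);print(pose()[0]['gripper_force'])"
```

```text
t 3.85 pos [561.   75.3  15.9] toolY 99.0 tilt [ 0.002 -0.   ] | turn 0 shift [ 29.8 226.1 -74.4] w 0.25
20.001549124717712
```

>>> drive_tool(rows=[0,0,-0.037,0,0,0,-1,0,0,-0.037,0,0,0,-1,0.005,0.038,0,0,0,0,-1,0.005,0.038,0,0,0,0,-1,0.005,0.038,0,0,0,0,-1,0.005,0.038,0,0,0,0,-1,0.005,0.038,0,0,0,0,-1,0.005,0.036,0,0,0,0,-1,0,0,0,0,0,0,-1,0,0,0,0,0,0,-1])

```text
t: 4.85
eef_pos: [494.1, 294.2, 88.0]
ee_rot: [0.249, -3.131, 0.001]
contact_force: [0.4, -0.7, -1.2]
gripper_width: 0.252
gripper_force: 20.0
```

```bash
python3 -c "
from h import *
go(496,294,23)
p=capture('top');cv2.imwrite('pics/t1.png',cv2.resize(p['image'][:,:,::-1],(800,600)))
for c in blobs(p,(20,110,70),(32,255,255),25):print(cen(c).round(),rect(p,c,12))"
```

```text
t 4.85 pos [494.1 294.2  88. ] toolY 99.1 tilt [-0.001 -0.001] | turn 0 shift [-1.9 -0.5 65. ] w 0.25
[150. 310.] (265.8, 257.8, 230, 132, 8.2)
[225. 246.] (424.1, 78.7, 79, 36, 4.6)
[283. 234.] (455.5, -65.7, 57, 26, 35.9)
[292. 193.] (556.6, -85.6, 56, 25, -4.0)
[151. 197.] (533.8, 269.4, 174, 148, 17.9)
[268. 144.] (679.7, -24.9, 56, 27, -24.4)
[185. 129.] (718.0, 186.1, 163, 17, -84.8)
[180.  97.] (799.1, 196.4, 164, 52, -84.1)
[26. 74.] (861.2, 599.5, 149, 50, 73.5)
[490.  56.] (903.3, -579.2, 79, 37, -0.2)
```

>>> drive_tool(rows=[0,0,0.03,0,0,0,-1,0,0,0.025,0,0,0,-1,0,0,0.01,0,0,0,-1,0,0,0,0,0,0,-1,0,0,0,0,0,0,-0.2,0,0,0,0,0,0,-0.2,0,0,0,0,0,0,-0.2,0,0,-0.03,0,0,0,-0.2,0,0,-0.04,0,0,0,-0.2,0,0,-0.02,0,0,0,0.2,0,0,0,0,0,0,0.2])

```text
t: 6.0
eef_pos: [497.5, 295.1, 118.0]
ee_rot: [-0.247, 3.124, 0.003]
contact_force: [1.0, 1.7, -1.0]
gripper_width: 0.533
gripper_force: 0.0
```

```bash
python3 -c "
from h import *
go(557,-86,110,90)"
```

```text
t 6.0 pos [497.5 295.1 118. ] toolY 99.0 tilt [0.008 0.003] | turn 9.0 shift [ -59.4 -381.1    7.4] w 0.53
```

>>> drive_tool(rows=[0,0,0,0,0,5,0.2,0,0,0,0,0,5,0.2,-0.006,-0.042,0,0,0,0,0.2,-0.006,-0.042,0,0,0,0,0.2,-0.006,-0.042,0,0,0,0,0.2,-0.006,-0.042,0,0,0,0,0.2,-0.006,-0.042,0,0,0,0,0.2,-0.006,-0.042,0,0,0,0,0.2,-0.006,-0.042,0,0,0,0,0.2,-0.006,-0.042,0,0,0,0,0.2,-0.006,-0.042,0,0,0,0,0.2,0,0,0,0,0,0,0.2,0,0,0,0,0,0,0.2])

```text
t: 7.3
eef_pos: [541.6, -85.1, 112.2]
ee_rot: [-0.03, -3.14, -0.002]
contact_force: [-0.1, -0.2, 0.5]
gripper_width: 0.6
gripper_force: 0.0
```

```bash
python3 -c "
from h import *
go(558,-86,15,90)
p=capture('wrist')
for c in blobs(p,(20,110,70),(32,255,255),100):print(cen(c).round(),rect(p,c,12))
p=capture('top')
for c in blobs(p,(20,110,70),(32,255,255),25):print(cen(c).round(),rect(p,c,12))"
```

```text
t 7.3 pos [541.6 -85.1 112.2] toolY 88.9 tilt [-0.002  0.001] | turn -1.1 shift [-16.6  -1.   97.1] w 0.6
[385. 339.] (687.4, 31.9, 80, 22, 8.9)
[126. 339.] (682.5, -206.3, 80, 22, -11.2)
[253. 211.] (559.2, -86.5, 58, 24, -1.9)
[278.  80.] (455.1, -65.3, 58, 25, 35.8)
[479.  43.] (432.1, 81.1, 65, 47, 8.2)
[132. 312.] (259.6, 308.3, 233, 231, -89.1)
[225. 246.] (424.1, 79.2, 78, 34, 8.7)
[145. 204.] (529.0, 282.0, 177, 174, -89.6)
[268. 144.] (678.7, -25.6, 54, 25, -31.6)
[185. 129.] (717.2, 186.0, 164, 17, -84.1)
[180.  97.] (799.1, 196.3, 164, 51, -83.9)
[25. 74.] (861.3, 599.7, 149, 50, 73.1)
[490.  56.] (903.3, -579.2, 79, 37, -0.2)
```

>>> drive_tool(rows=[-0.018,-0.001,0.01,0,0,0,0.2,0,0,0.04,0,0,0,0.2,0,0,0.03,0,0,0,0.2,0,0,0.016,0,0,0,0.2,0,0,0,0,0,0,0.2,0,0,0,0,0,0,-1,0,0,0,0,0,0,-1,0,0,0,0,0,0,-1,0,0,0,0,0,0,-1,0,0,0,0,0,0,-1,0,0,0,0,0,0,-1])

```text
t: 8.5
eef_pos: [560.9, -86.4, 18.4]
ee_rot: [0.027, 3.14, -0.001]
contact_force: [-1.0, 0.6, 5.4]
gripper_width: 0.256
gripper_force: 20.0
```

```bash
python3 -c "
from h import *
go(562,294,90);print(pose()[0]['gripper_force'])"
```

```text
t 8.5 pos [560.9 -86.4  18.4] toolY 89.0 tilt [ 0.001 -0.   ] | turn 0 shift [  5.4 380.4 -71.8] w 0.26
20.000436902046204
```

>>> drive_tool(rows=[0,0,-0.036,0,0,0,-1,0,0,-0.036,0,0,0,-1,0.0005,0.042,0,0,0,0,-1,0.0005,0.042,0,0,0,0,-1,0.0005,0.042,0,0,0,0,-1,0.0005,0.042,0,0,0,0,-1,0.0005,0.042,0,0,0,0,-1,0.0005,0.042,0,0,0,0,-1,0.0005,0.042,0,0,0,0,-1,0.0005,0.042,0,0,0,0,-1,0.0005,0.042,0,0,0,0,-1,0,0,0,0,0,0,-1,0,0,0,0,0,0,-1])

```text
t: 9.8
eef_pos: [561.6, 292.4, 88.7]
ee_rot: [-0.024, -3.14, 0.001]
contact_force: [0.0, 0.1, -0.3]
gripper_width: 0.248
gripper_force: 20.0
```

```bash
python3 -c "
from h import *
go(562,294,24)"
```

```text
t 9.8 pos [561.6 292.4  88.7] toolY 89.1 tilt [-0.001 -0.001] | turn 0 shift [-0.5  1.7 64.7] w 0.25
```

>>> drive_tool(rows=[0,0,0.03,0,0,0,-1,0,0,0.025,0,0,0,-1,0,0,0.01,0,0,0,-1,0,0,0,0,0,0,-1,0,0,0,0,0,0,-0.2,0,0,0,0,0,0,-0.2,0,0,0,0,0,0,-0.2,0,0,-0.03,0,0,0,-0.2,0,0,-0.04,0,0,0,-0.2,0,0,-0.02,0,0,0,0.2,0,0,0,0,0,0,0.2])

```text
t: 10.9
eef_pos: [565.0, 292.8, 119.1]
ee_rot: [0.027, 3.134, 0.004]
contact_force: [-0.5, -0.1, 0.2]
gripper_width: 0.534
gripper_force: 0.0
```

```bash
python3 -c "
from h import *
go(455,-65.5,110,125)"
```

```text
t 10.9 pos [565.  292.8 119.1] toolY 89.0 tilt [0.008 0.002] | turn -36.0 shift [ 295.6 -230.4    7.3] w 0.53
```

>>> drive_tool(rows=[0,0,0,0,0,-7.2,0.2,0,0,0,0,0,-7.2,0.2,0,0,0,0,0,-7.2,0.2,0,0,0,0,0,-7.2,0.2,0,0,0,0,0,-7.2,0.2,0.033,-0.0255,0,0,0,0,0.2,0.033,-0.0255,0,0,0,0,0.2,0.033,-0.0255,0,0,0,0,0.2,0.033,-0.0255,0,0,0,0,0.2,0.033,-0.0255,0,0,0,0,0.2,0.033,-0.0255,0,0,0,0,0.2,0.033,-0.0255,0,0,0,0,0.2,0.033,-0.0255,0,0,0,0,0.2,0.033,-0.0255,0,0,0,0,0.2,0,0,0,0,0,0,0.2,0,0,0,0,0,0,0.2])

```text
t: 12.5
eef_pos: [450.0, -66.7, 113.4]
ee_rot: [0.942, -2.996, -0.002]
contact_force: [-0.5, 0.8, 0.4]
gripper_width: 0.601
gripper_force: 0.0
```

```bash
python3 -c "
from h import *
p=capture('wrist')
for c in blobs(p,(20,110,70),(32,255,255),100):print(cen(c).round(),rect(p,c,12))
go(455,-65.5,15,125)
p=capture('top')
d=p['image'][165:245,100:190,::-1];cv2.imwrite('pics/dish.png',cv2.resize(d,None,fx=5,fy=5,interpolation=cv2.INTER_CUBIC))"
```

```text
[385. 339.] (500.2, 115.3, 80, 21, 45.7)
[126. 339.] (636.8, -81.5, 80, 22, 24.8)
[413. 253.] (421.0, 78.5, 72, 48, 4.8)
[253. 198.] (456.7, -64.6, 58, 24, 35.4)
t 12.55 pos [450.3 -66.  113.6] toolY 125.0 tilt [-0.001  0.001] | turn 0.0 shift [-4.2 -2.4 98.6] w 0.6
```

View pics/dish.png

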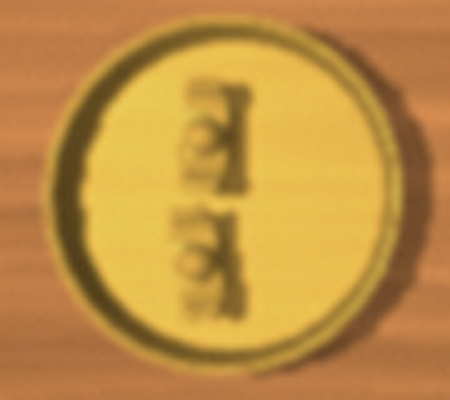

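The dish crop shows A(195,260) and B(205,135) lying flat in the dish, with free space to the right of centre (225,195). Now D.

>>> drive_tool(rows=[-0.005,-0.003,0.02,0,0,0,0.2,0,0,0.04,0,0,0,0.2,0,0,0.03,0,0,0,0.2,0,0,0.008,0,0,0,0.2,0,0,0,0,0,0,0.2,0,0,0,0,0,0,-1,0,0,0,0,0,0,-1,0,0,0,0,0,0,-1,0,0,0,0,0,0,-1,0,0,0,0,0,0,-1,0,0,0,0,0,0,-1])

```text
t: 13.7
eef_pos: [457.0, -66.2, 17.1]
ee_rot: [-0.945, 2.995, -0.0]
contact_force: [-0.9, 1.0, 5.8]
gripper_width: 0.251
gripper_force: 20.0
```

```bash
python3 -c "
from h import *
go(530,248,90,93);print(pose()[0]['gripper_force'])"
```

```text
t 13.7 pos [457.  -66.2  17.1] toolY 125.0 tilt [ 0.001 -0.   ] | turn 32.0 shift [-89.4 310.  -72.8] w 0.25
20.001321136951447
```

>>> drive_tool(rows=[0,0,-0.037,0,0,0,-1,0,0,-0.036,0,0,8,-1,0,0,0,0,0,8,-1,0,0,0,0,0,8,-1,0,0,0,0,0,8,-1,-0.011,0.039,0,0,0,0,-1,-0.011,0.039,0,0,0,0,-1,-0.011,0.039,0,0,0,0,-1,-0.011,0.039,0,0,0,0,-1,-0.011,0.039,0,0,0,0,-1,-0.011,0.039,0,0,0,0,-1,-0.011,0.039,0,0,0,0,-1,-0.011,0.037,0,0,0,0,-1,0,0,0,0,0,0,-1,0,0,0,0,0,0,-1])

```text
t: 15.2
eef_pos: [527.5, 248.4, 88.6]
ee_rot: [0.085, -3.139, 0.001]
contact_force: [-0.6, -0.7, -1.9]
gripper_width: 0.253
gripper_force: 20.0
```

```bash
python3 -c "
from h import *
go(530,248,23,93)"
```

```text
t 15.2 pos [527.5 248.4  88.6] toolY 93.1 tilt [-0.001 -0.001] | turn 0.1 shift [-2.6 -0.5 65.6] w 0.25
```

>>> drive_tool(rows=[0,0,0.03,0,0,0,-1,0,0,0.025,0,0,0,-1,0,0,0.01,0,0,0,-1,0,0,0,0,0,0,-1,0,0,0,0,0,0,-0.2,0,0,0,0,0,0,-0.2,0,0,0,0,0,0,-0.2,0,0,-0.03,0,0,0,-0.2,0,0,-0.04,0,0,0,-0.2,0,0,-0.04,0,0,0,0,0,0,-0.04,0,0,0,0,0,0,-0.02,0,0,0,0])

```text
t: 16.4
eef_pos: [529.9, 248.7, 199.7]
ee_rot: [-0.083, 3.133, 0.002]
contact_force: [0.7, -0.1, -0.7]
gripper_width: 0.501
gripper_force: 0.0
```

```bash
python3 -c "
from h import *
go(545,-361,190,107)
p=capture('top');S=capture('scene')
print([(d['score'],d['location']) for d in find_in(p,'shutter_tab')[:2]+find_in(S,'shutter_tab')[:2]])
for n,im in(('box1',p['image'][150:250,320:450]),('sbox1',S['image'][210:290,110:240])):
  cv2.imwrite(f'pics/{n}.png',cv2.resize(im[:,:,::-1],None,fx=6,fy=6,interpolation=cv2.INTER_CUBIC))
for n,q in (('top',p),('scene',S)):
  g=cv2.cvtColor(q['image'],cv2.COLOR_RGB2HSV)[:,:,2]
  x0,y0,x1,y1=(385,175,430,220) if n=='top' else (140,225,180,262)
  m=np.zeros_like(g);m[y0:y1,x0:x1]=(g[y0:y1,x0:x1]<55)*255
  cs=max(cv2.findContours(m,0,1)[0],key=cv2.contourArea)[:,0].astype(float)
  print(n,cen(cs).round(1),cs.min(0),cs.max(0))
  if n=='top':print(rect(q,cs,86))
"
```

```text
t 16.4 pos [529.9 248.7 199.7] toolY 93.0 tilt [0.007 0.002] | turn -14.0 shift [ 163.9 -587.4    8.7] w 0.5
[(0.66, [550.4, -365.0, 85.4]), (0.66, [553.0, -365.7, 73.8])]
top [408.2 195.2] [406. 191.] [411. 203.]
(544.2, -355.4, 30, 4, 17.7)
scene [159.  241.1] [152. 232.] [166. 249.]
```

View pics/box1.png

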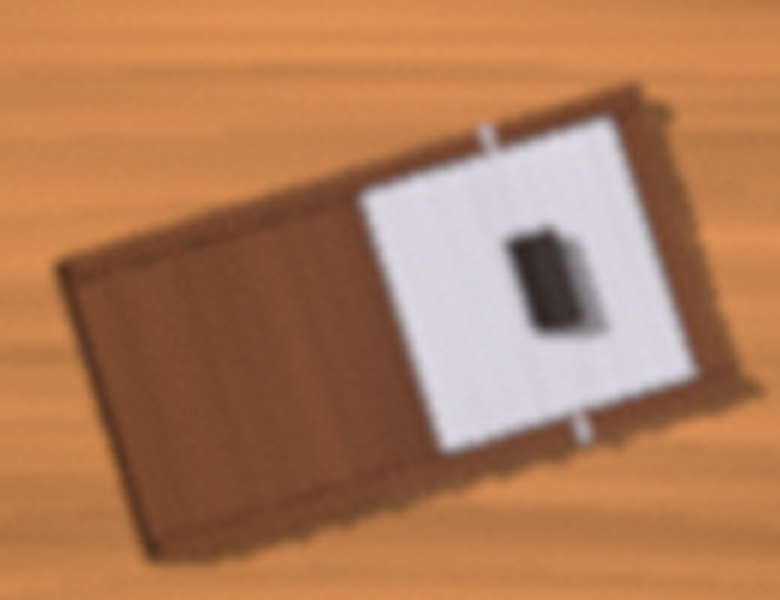

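The box crop shows the plate with its tab at (548,283) and the steel ticks at (487,138) and (582,428). The box yaw is about 17.5° and +y points left and down in the picture. I move above the tab.

>>> drive_tool(rows=[0,0,0,0,0,-7.2,0,0,0,0,0,0,-7.2,0,0.0126,-0.045,0,0,0,0,0,0.0126,-0.045,0,0,0,0,0,0.0126,-0.045,0,0,0,0,0,0.0126,-0.045,0,0,0,0,0,0.0126,-0.045,0,0,0,0,0,0.0126,-0.045,0,0,0,0,0,0.0126,-0.045,0,0,0,0,0,0.0126,-0.045,0,0,0,0,0,0.0126,-0.045,0,0,0,0,0,0.0126,-0.045,0,0,0,0,0,0.0126,-0.045,0,0,0,0,0,0.0126,-0.045,0,0,0,0,0,0.0126,-0.045,0,0,0,0,0,0,0,0,0,0,0,0,0,0,0,0,0,0,0])

```text
t: 18.3
eef_pos: [545.8, -359.0, 191.5]
ee_rot: [0.473, -3.103, -0.006]
contact_force: [0.9, 0.4, 0.1]
gripper_width: 0.501
gripper_force: 0.0
```

```bash
python3 -c "
from h import *
p=capture('wrist');go(548,-362,64,107.5)
cv2.imwrite('pics/wt.png',p['image'][:,:,::-1])
for x in find_in(p,'shutter_tab')[:2]:print(x['score'],np.round(x['location']))
u=uv(p,[548,-362,86]);print('proj',u)
for c in blobs(p,(0,0,140),(179,50,255),1500):print('white',cen(c).round(),rect(p,c,46))
for c in blobs(p,(0,0,0),(179,255,45),150):print('black',cen(c).round(),rect(p,c,86),rect(p,c,66))
T=capture('top')
for x in [(n,[d['location'] for d in find_in(T,n)[:5]]) for n in('ingot1','dish')]:print(x)
d=T['image'][165:245,100:190,::-1];cv2.imwrite('pics/dish2.png',cv2.resize(d,None,fx=4,fy=4))
"
```

```text
t 18.35 pos [ 546.2 -358.   192.1] toolY 107.4 tilt [-0.003  0.003] | turn -0.1 shift [ -0.7  -4.8 128. ] w 0.5
0.93 [ 541. -365.   89.]
proj [250.14087558 191.43064614]
white [250. 173.] (540.5, -365.4, 119, 105, 17.2)
black [104. 316.] (727.8, -460.4, 127, 111, -72.9) (746.6, -466.0, 136, 119, -72.9)
black [405. 314.] (638.4, -171.4, 123, 112, -72.8) (650.7, -156.0, 132, 121, -72.8)
black [311. 276.] (605.6, -287.1, 95, 12, 32.4) (615.5, -280.1, 102, 13, 32.4)
black [201. 276.] (634.8, -381.9, 95, 11, 2.3) (646.8, -381.9, 102, 12, 2.3)
('ingot1', [[499.8, 288.0, 16.9], [682.2, -28.3, 15.2], [561.7, 288.5, 16.9], [583.7, -16.2, 15.0]])
('dish', [[530.3, 281.8, 4.3], [261.8, 306.0, 4.2]])
```

View pics/wt.png

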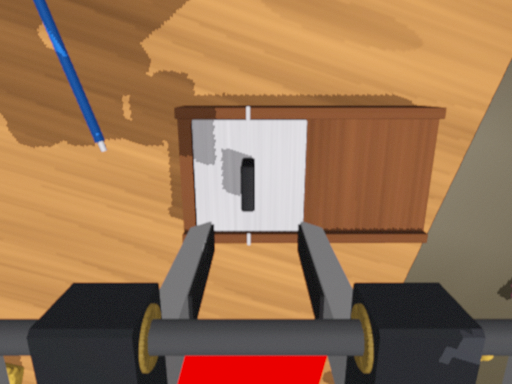

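View pics/dish2.png

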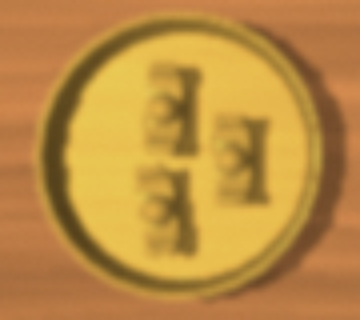

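The wrist view shows the tab at columns 241–254, rows 158–212, and the plate at rows 118–232. The dish crop shows three ingots lying flat at (170,110), (165,210) and (240,160). I refine the tab position from two views.

```bash
python3 -c "
from h import *
p=capture('wrist');T=capture('top')
print('cam',ray(p,[0,0])[0].round())
g=cv2.cvtColor(p['image'],cv2.COLOR_RGB2GRAY)
for v in range(150,222,3):print(v,g[v,236:260:1].tolist())
for u in ([248,158],[248,170],[248,212],[241,195],[254,195]):print(u,back(p,u,86).round(),back(p,u,46).round())
t=cv2.cvtColor(T['image'],cv2.COLOR_RGB2GRAY);print(t[186:208,402:424])
for a in (back(p,[247.5,185],z) for z in (46,66,86)):print(a,uv(T,a))
"
```

```text
cam [ 471. -381.  363.]
150 [153, 156, 159, 160, 168, 185, 192, 197, 210, 217, 217, 221, 221, 220, 222, 222, 221, 220, 220, 220, 220, 220, 219, 219]
153 [153, 154, 154, 154, 154, 156, 155, 152, 152, 154, 154, 158, 159, 166, 186, 201, 214, 220, 221, 220, 220, 219, 218, 219]
156 [155, 155, 155, 156, 153, 136, 93, 54, 43, 41, 42, 44, 43, 44, 48, 64, 74, 123, 183, 214, 220, 219, 219, 220]
159 [154, 155, 154, 156, 147, 99, 38, 13, 19, 22, 20, 18, 11, 22, 18, 17, 23, 73, 159, 209, 220, 220, 219, 219]
162 [156, 156, 157, 149, 111, 55, 23, 20, 16, 17, 26, 23, 24, 26, 20, 18, 19, 71, 156, 209, 221, 220, 220, 220]
165 [154, 157, 153, 131, 84, 42, 41, 40, 44, 46, 46, 50, 47, 46, 50, 52, 44, 76, 156, 209, 220, 221, 219, 219]
168 [155, 157, 154, 129, 81, 41, 47, 48, 48, 49, 48, 49, 50, 52, 53, 56, 45, 75, 155, 208, 220, 220, 218, 219]
171 [154, 155, 153, 131, 81, 46, 45, 47, 47, 49, 50, 49, 52, 55, 53, 55, 48, 75, 156, 208, 220, 221, 219, 218]
174 [153, 155, 158, 149, 100, 45, 44, 48, 48, 48, 50, 51, 52, 51, 54, 57, 47, 76, 155, 208, 220, 221, 220, 218]
177 [155, 156, 158, 149, 97, 48, 42, 47, 47
[... 3510 characters left out ...]
  125 129 128 127]
 [ 58  61  60  62  64  62  64  64  64  61  63  64  62  65  76  94 114 124
  129 129 128 128]
 [ 59  61  61  63  63  62  63  63  63  62  62  62  65  76  96 114 126 131
  128 129 129 129]
 [ 59  61  61  63  62  64  64  62  62  64  63  66  77  94 114 125 130 130
  130 127 129 129]
 [ 62  62  62  63  64  63  62  63  60  62  67  79  96 114 122 128 128 127
  127 130 129 128]
 [ 62  61  63  61  62  63  62  63  62  66  81 100 114 123 126 127 126 128
  127 128 128 128]]
[ 556.46026102 -362.04979447   46.        ] [406.97276362 192.68237777]
[ 551.05448912 -363.26473781   66.        ] [409.80928857 194.45962573]
[ 545.64871721 -364.47968114   86.        ] [412.74689239 196.30020548]
```

>>> drive_tool(rows=[0.002,-0.006,0.02,0,0,0,0,0,0,0.04,0,0,0,0,0,0,0.035,0,0,0,0,0,0,0.022,0,0,0,0,0,0,0.01,0,0,0,0,0,0,0,0,0,0,0,0,0,0,0,0,0,-1,0,0,0,0,0,0,-1,0,0,0,0,0,0,-1,0,0,0,0,0,0,-1,0,0,0,0,0,0,-1,0,0,0,0,0,0,-1], grip_force=30)

```text
t: 19.85
eef_pos: [547.0, -365.4, 68.1]
ee_rot: [-0.476, 3.105, 0.0]
contact_force: [-1.6, 2.3, 3.4]
gripper_width: 0.126
gripper_force: 30.0
```

```bash
python3 -c "
from h import *
go(546-15,-364+48,64,107.5);s=pose()[0];print(s['gripper_force'],s['contact_force'],s['gripper_width']*94)"
```

```text
t 19.85 pos [ 547.  -365.4   68.1] toolY 107.4 tilt [0. 0.] | turn -0.1 shift [ 0.4 51.9  4.1] w 0.13
30.00154584646225 [-1.6162077   2.30145106  3.42722417] 11.83654090037484
```

Gripped: 11.8 mm, matching the 12 mm tab. I slide 40 mm first and check.

>>> drive_tool(rows=[0,0.005,0,0,0,0,-1,0,0.005,0,0,0,0,-1,0,0.005,0,0,0,0,-1,0,0.005,0,0,0,0,-1,0,0.005,0,0,0,0,-1,0,0.005,0,0,0,0,-1,0,0.005,0,0,0,0,-1,0,0.005,0,0,0,0,-1,0,0,0,0,0,0,-1,0,0,0,0,0,0,-1,0,0,0,0,0,0,-1])

```text
t: 20.95
eef_pos: [535.5, -328.5, 68.1]
ee_rot: [-0.475, 3.104, -0.006]
contact_force: [3.1, -5.9, -1.1]
gripper_width: 0.129
gripper_force: 30.0
```

```bash
python3 -c "
from h import *
go(547-15.03,-365.4+47.7,68);s=pose()[0];print(s['gripper_force'],s['contact_force'],s['gripper_width']*94)
p=capture('wrist');cv2.imwrite('pics/w3.png',p['image'][:,:,::-1])"
```

```text
t 20.95 pos [ 535.5 -328.5   68.1] toolY 107.4 tilt [ 0.002 -0.003] | turn 0 shift [ 0.2 11.4  0. ] w 0.13
30.00939577817917 [ 3.10415332 -5.87010282 -1.08786962] 12.099343572144235
```

View pics/w3.png

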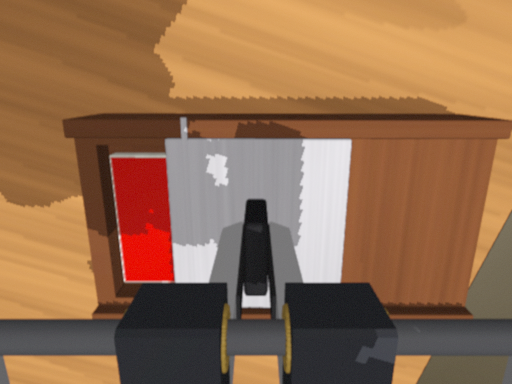

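The shutter has opened: the red packets show at (142,215), and the plate edge at column about 168 is still left of the tick at (184,127). I move 11 mm more.

>>> drive_tool(rows=[0,0.004,0,0,0,0,-1,0,0.004,0,0,0,0,-1,0,0.003,0,0,0,0,-1,0,0,0,0,0,0,-1,0,0,0,0,0,0,-1,0,0,0,0,0,0,-1,0,0,0,0,0,0,-1,0,0,0,0,0,0,-1,0,0,0,0,0,0,-1])

```text
t: 21.9
eef_pos: [532.4, -318.3, 68.1]
ee_rot: [-0.475, 3.103, -0.007]
contact_force: [3.9, -7.2, -1.9]
gripper_width: 0.124
gripper_force: 30.0
```

```bash
python3 -c "
from h import *
go(547-15.03,-365.4+47.7,68);s=pose()[0];print(s['gripper_force'],s['contact_force'],s['gripper_width']*94)
p=capture('wrist');T=capture('top');cv2.imwrite('pics/w4.png',cv2.resize(p['image'][80:300,60:400,::-1],None,fx=2.2,fy=2.2))
print('dish',[np.round(d['location']) for d in find_in(T,'ingot1')[:6]])
y=np.array([-.301,.954])
for n in('w',):
  g=cv2.cvtColor(p['image'],cv2.COLOR_RGB2HSV)
  for v in (150,200,230):
    r=g[v,80:220];sat=np.where(r[:,1]<60)[0]; print(v,80+sat[:8], y@back(p,[80+sat[0],v],46)[:2] if len(sat) else 0)
  r=g[124,120:240];k=120+np.where(r[:,1]<60)[0];print('tick',k, y@back(p,[k.mean(),124],52)[:2] if len(k) else 0)
"
```

```text
t 21.9 pos [ 532.4 -318.3   68.1] toolY 107.4 tilt [ 0.003 -0.004] | turn 0 shift [0.2 0.7 0.1] w 0.12
30.011783838272095 [ 3.92162778 -7.1571023  -1.87672206] 11.642457144986883
dish [array([497., 288.,  17.]), array([681., -25.,  18.]), array([587., -15.,  14.]), array([525., 244.,  23.])]
150 [165 166 167 168 169 170 171 172] -514.4305924550625
200 [164 165 166 167 168 169 170 171] -517.2483309028963
230 [166 167 168 169 170 171 172 173] -517.4888090807679
tick [160 161 162 163 164 165 166] -512.8152844008888
```

View pics/w4.png

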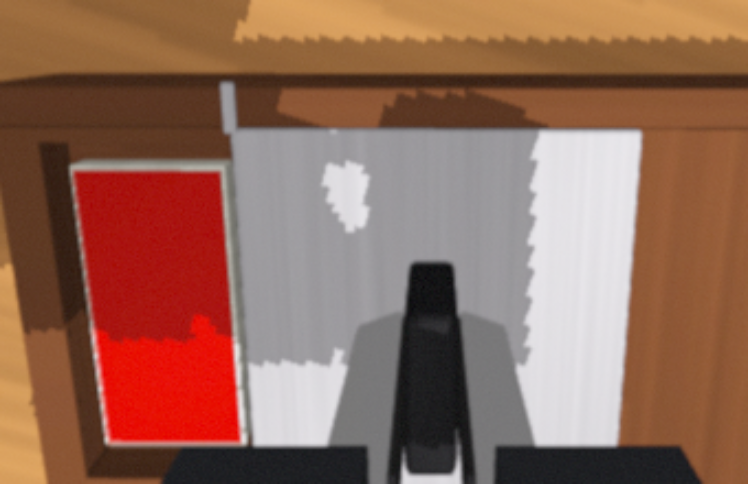

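The plate's trailing edge (crop column about 232) stands at the tick (228,105). The red packets are bare and the takings are covered. The pull is about 8 N and the travel about 49 mm, so I hand in.

```bash
python3 -c "
from station import bot
print(bot.close_job())"
```

```text
the job is handed in; nothing more can be done
None
```

I handed the job in with three small ingots in the smaller dish, the fourth left on the table, and the gripper holding the shutter tab at about 49 mm (half travel is 50 mm); no verdict came back.

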